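Feed two sample pots from the gravity magazine to the roller mixer

ROBOT

A 7-joint arm with a two-finger parallel gripper is mounted at the origin on the work surface. World frame = base frame: x ahead of the robot, y to its left, z up, the work surface at z = 0. Lengths are in mm, angles in rad, forces in N, time in s.
With the tool pointing down it reaches from about 425 to 975 mm from the base axis. Payload 16.7 kg.
Tool frame: the origin (TCP) lies midway between the tips of the shut fingers; the grasp point (between the pads) lies 19 mm behind it (env.pinch_z is the distance from the TCP to the grasp point, in mm); z points along the fingers, y is the direction in which the jaws open and shut (so a half turn about z gives the same grasp; the last joint's range is limited). The gripper opens to 85 mm and grips with 20 to 120 N. Pads are 22 mm wide; open, the fingers measure 114 mm over their backs; the gripper's body (76 mm by 85 mm) begins 54 mm behind the grasp point. The pads swing forward as they close: fully open they stand 13 mm farther back than shut.
Start: joints at [-1.393, 0.426, 0.074, 1.606, -0.034, 1.111, -0.067], TCP at [217.328, 639.019, 231.302] pointing down, gripper open.
Joint ranges: [-2.85, 2.85], [-0.5, 2.14], [-1.23, 1.37], [0.21, 2.46], [-1.02, 4.16], [0.16, 2.05], [-2.73, 2.73]. Speed limits (rad/s): [1.89, 1.89, 2.39, 2.39, 3.01, 3.01, 3.01].

INTERFACE

Orientations are given as a unit quaternion [x, y, z, w].
In Python, from rig import env gives the robot as it stands.
- The arm moves only by the tool carry_out, never from a script. Its argument "motion" is a list of rows, each a list of 2 entries, a list of its own where there are three numbers: the shift along the tool's x, y, z in mm, then the turn, a rotation vector about the tool's x, y, z in rad. A call has 1 to 8 rows; each row shifts and turns the commanded pose from where the row before left it, along the tool's axes as they then stand; what a row does not reach is not made up. A row lasts 1/8 s, in which the tool goes at most 62.5 mm and 10.7 degrees, less where a joint would pass 70% of its speed; a pose out of reach is approached as far as the arm can. A call with a gripper value outside its range is refused whole. "grip" is the finger opening in mm, from 0 to 85.4, set as the call begins (left out, the last holds). The fingers move at their own pace and stop on an object; "newtons" is the grip in N (left out, the last holds). Time passes only in rows, so rows that do not move let the fingers close. It gives the time, the measured TCP pose, the force and the opening at its end, in the units of the state.
- env.observe(): the state, without advancing time (a new reading comes with each control period).
- env.grab_frame(name): name is "scene" or "top"; returns a dict with "img" (384x512x3 uint8, red, green, blue), "camera_matrix" (3x3 intrinsics, pixels), "k1" (the pictures are not rectified: a ray, as slopes to the right and down, at radius r is drawn at 1 + k1 r^2 times it, then the intrinsics apply), "pose" (4x4, takes a point from camera to world coordinates). Camera axes: x right, y up, looking along -z (the intrinsics and any distortion apply to the point x, -y, -z); pixel columns grow to the right and rows downward; lengths in mm; the calibration is good to about 2 mm. A picture is of the moment at which its call begins. There is no depth.
- env.hand_in(): hands the job in, once; it reports no verdict.
Trained networks look in a picture, given as the dict that the camera call returned (one of the last four; its "shot" number tells which), for a name from the list of things; names that differ only in an ending like _2 or _b are one class to them, and where a whole thing is asked for, a point or a joint stands for the part that bears it (a point fixed in the world has none). Each returns a list of dicts, best first, with "p" (0 to 1); they miss things now and then, are a little off and sometimes report something else, mostly with a low value. They report only what shows in the picture. A call takes as long as a camera call. They do not tell look-alikes from the thing itself.
- env.regions_of(label, picture): "mask" (384x512 bool, what is visible of it) and "at" ([column, row] in pixels, amid what is visible of it).
- env.mark_of(label, picture): "at" ([column, row] in pixels: a listed point, or the origin of a listed thing).
The state is a dict: "clock": time; "joint_pos": joint angles; "qd": joint speeds; "joint_efforts": joint torques, N m; "position": TCP position; "orientation": TCP orientation; "wrist_force": force on the tool from outside, world axes, zero at the start; "ft_torque": the same for the moment, N m; "width": finger opening in mm.
Only numpy, scipy, OpenCV 4.12 (cv2) and the standard library are available. Lean on these libraries where they do the work, as an engineer would, in place of code of your own. Each camera call takes 0.05 s, during which the arm holds its last target. There are 200 camera calls.

TASK

Take two sample pots, one after the other, from the trough at the bottom of the blue magazine (the one with the blue-capped pots; the stack drops and the next pot rolls down by itself), and lay them on the roller mixer, one lying between each of its two pairs of black rollers. Let go of both and leave them lying still along the rollers.

Things in the scene. Friction and masses are not known exactly. Their poses are not given: they have to be found in the camera images.
- dispenser: Blue gravity magazine, fixed. Origin: on the table below the lowest pot, which waits in the trough, centre 50 mm up; x points from trough to chute, y along the pots. There ramp and lip are 36 mm wide: the pot's flat ends stick out, free to grip end to end from above. Cheeks (64 mm high, 69 mm apart) start at x = 24, the 178 mm high chute at 52 mm. The 12 degree ramp feeds the next pot in a second.
- mixer: White roller mixer, fixed, off. Origin: on the table below the middle of its deck (136 x 44 mm, 24 high). Stations at x = -35 and +35 mm, y = 0: each a pair of black rollers, 10 mm diameter, 36 long along y, axes 28 mm apart and 28 mm up, not turning. A pot between them lies along y, centre 49 mm up, its ends overhanging. Control head 62 mm high, 110 wide (y), from x = 67 to 117 mm.
- pot1_center (a point): Centre of the pot waiting in the blue magazine's trough at the start: closed white cylinder, 40 mm diameter, 56 mm long, flat ends, blue cap on one, about 30 g, lying on its side. Its y axis is the cylinder's axis, cap at +y (may lie either way round); x and z turn as it rolls. An equal magazine in orange, as tall, with orange caps, stands nearby and is not to be used.
- pot2_center (a point): Centre of the second blue-capped pot, like the first; at the start on the ramp just behind it, it rolls down into the trough (to the same place) when the first is taken out.
There are look-alikes about, which are no part of the job. What is shaped like the part that bears pot1_center but red is not meant.

How it is judged (in metres and radians):
At the end, for the whole second after the job is handed in: The first two blue-capped pots lie one on each station of the mixer: each centre within 12 mm of its station across the rollers and 16 mm along them, 42 to 55 mm above the table, its axis within 15 degrees of the rollers' direction, released and at rest (slower than 30 mm/s) (((x of pot1_center in the frame of mixer between -0.047 and -0.023 m and x of pot2_center in the frame of mixer between 0.023 and 0.047 m) or (x of pot1_center in the frame of mixer between 0.023 and 0.047 m and x of pot2_center in the frame of mixer between -0.047 and -0.023 m)) and y of pot1_center in the frame of mixer between -0.016 and 0.016 m and z of pot1_center in the frame of mixer between 0.042 and 0.055 m and angle between the y axis of each of pot1_center, pot2_center and the y axis of mixer, either way round below 0.26 rad and linear speed of each of pot1, pot2 below 0.03 m/s and y of pot2_center in the frame of mixer between -0.016 and 0.016 m and z of pot2_center in the frame of mixer between 0.042 and 0.055 m); the robot touches nothing.
It also fails if it takes over 67 s, if anything falls off the work surface, if the arm or the gripper's body presses on something with over 40 N, if the wrist force passes 120 N, or if a joint passes its speed limit or range.

## Working session

There is one attempt and no reset: what is moved stays moved. The work goes in short steps, Python scripts to look and compute and a tool call to move; the robot and the scene stay as the last step left them, time stands still between calls to the robot, and variables do not carry over. Pictures are saved under pics/ and viewed, about 8 in all and at most 12, crops included, and the job is handed in when it is done.

Besides the shell and the picture viewer there is one more tool, called after "Request:" by a JSON object that holds its "fn" and its "kwargs". carry_out: Moves the arm, as the interface text tells. Its arguments: {"type":"object","properties":{"motion":{"type":"array"},"grip":{"type":"number"},"newtons":{"type":"number"}},"required":["motion"]}

```bash
mkdir -p pics; ls
cat > h.py <<'E'
import numpy as np, cv2
from rig import env
from scipy.spatial.transform import Rotation as R
def ray(f,px):
    K=np.array(f["camera_matrix"],float);k=f["k1"];P=np.array(f["pose"])
    d=np.array([(px[0]-K[0,2])/K[0,0],(px[1]-K[1,2])/K[1,1]]);s=d.copy()
    for _ in range(20): s=d/(1+k*(s@s))
    v=P[:3,:3]@np.array([s[0],-s[1],-1.]);return P[:3,3],v
def atz(f,px,z):
    o,v=ray(f,px);return o+v*(z-o[2])/v[2]
def tri(rs):
    A=np.zeros((3,3));b=np.zeros(3)
    for o,v in rs:
        v=v/np.linalg.norm(v);M=np.eye(3)-np.outer(v,v);A+=M;b+=M@o
    return np.linalg.solve(A,b)
def proj(f,p):
    K=np.array(f["camera_matrix"],float);P=np.array(f["pose"])
    c=P[:3,:3].T@(np.array(p,float)-P[:3,3]);s=np.array([c[0],-c[1]])/-c[2]
    s=s*(1+f["k1"]*(s@s));return s*[K[0,0],K[1,1]]+[K[0,2],K[1,2]]
def save(f,n,box=None,sc=1):
    im=f["img"][:,:,::-1]
    if box: im=im[box[1]:box[3],box[0]:box[2]]
    cv2.imwrite("pics/"+n+".png",cv2.resize(im,None,fx=sc,fy=sc,interpolation=cv2.INTER_CUBIC))
E
python3 - <<'E'
from h import *
np.set_printoptions(precision=3,suppress=True)
s=env.observe();print(s["orientation"],s["position"],s["wrist_force"],s["clock"],env.pinch_z)
fs={n:env.grab_frame(n) for n in("scene","top")}
for n,f in fs.items():
    save(f,n,None,1.5);print(n,np.array(f["pose"])[:3,3],f["camera_matrix"][0][0])
    for l,z in(("dispenser",0),("mixer",0),("pot1_center",50),("pot2_center",55)):
        for m in env.mark_of(l,f)[:4]: print(l,round(m["p"],2),np.round(m["at"],1),atz(f,m["at"],z))
        for m in env.regions_of(l,f)[:4]: print(" reg",round(m["p"],2),np.round(m["at"],1),m["mask"].sum())
E
```

```text
pics
[ 0.163  0.987 -0.001 -0.   ] [217.211 638.637 230.552] [0.014 0.212 0.999] 0.0 18.700000000000003
scene [1238.385  411.583  788.436] 486.28208249444606
dispenser 0.94 [352.1 264.8] [565.165 287.723  -0.   ]
 reg 0.86 [339.1 265.8] 3131
 reg 0.49 [367.9 254.7] 153
mixer 0.59 [254.9 203.3] [496.071  19.305   0.   ]
 reg 0.6 [243.2 215.6] 2374
pot1_center 0.79 [347.9 218.7] [490.305 243.525  50.   ]
pot1_center 0.73 [359.3 250.9] [566.542 296.101  50.   ]
pot1_center 0.56 [400.2 290.4] [624.246 398.214  50.   ]
 reg 0.89 [403.5 291.9] 651
 reg 0.71 [370.6 255.1] 150
 reg 0.69 [350.5 215.9] 306
top [ 342.896   49.285 1049.422] 351.079815701958
dispenser 0.95 [176.1 189.6] [566.656 300.615   0.   ]
 reg 0.88 [179.7 161.2] 1070
mixer 0.85 [269.  213.3] [500.253  15.13    0.   ]
 reg 0.9 [267. 191.] 1451
 reg 0.69 [177.4 173.5] 230
pot1_center 0.81 [192.1 225.9] [451.101 235.751  50.   ]
pot1_center 0.64 [173.7 187.9] [560.896 295.989  50.   ]
pot1_center 0.52 [140.8 176.6] [592.533 395.011  50.   ]
 reg 0.61 [171.5 185.7] 281
 reg 0.59 [193.5 223.8] 226
pot2_center 0.74 [178.  173.7] [602.609 285.1    55.   ]
 reg 0.68 [173.8 175.4] 264
```

View pics/scene.png

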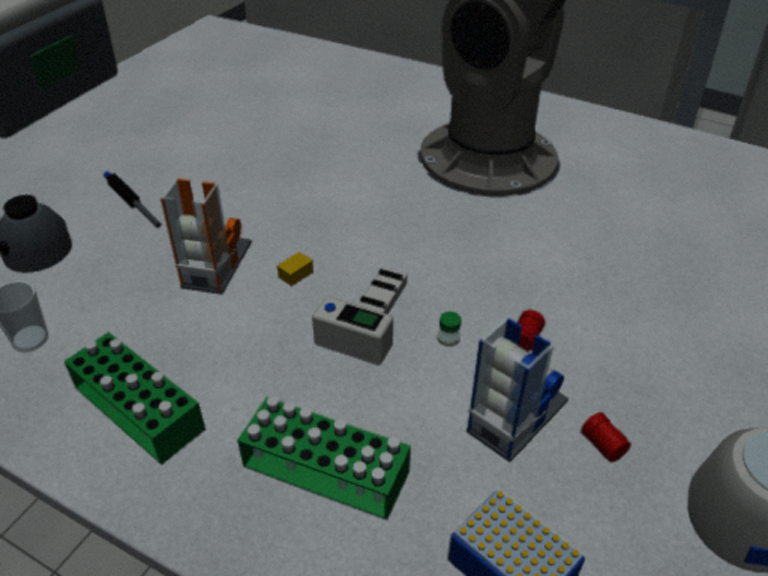

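View pics/top.png

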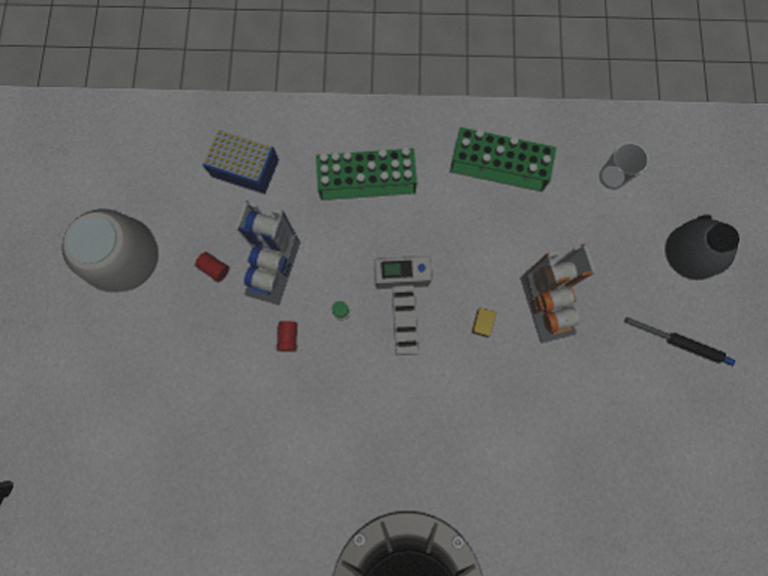

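The top picture shows the blue magazine with its trough pot near (173,187) in original pixels. The mixer rollers are near (270,210), with the head away from the robot. The red look-alikes are at (141,177) and (192,224), and the orange magazine is on the right. Next I'll refine the yaws and check them with an overlay.

```bash
cat > m.py <<'E'
from h import *
from scipy.optimize import least_squares
np.set_printoptions(precision=2,suppress=True)
fs=[env.grab_frame(n) for n in("scene","top")]
def w(p,l): c,s=np.cos(p[2]),np.sin(p[2]); return np.array([p[0]+c*l[0]-s*l[1],p[1]+s*l[0]+c*l[1],l[2]])
# rollers: dark blobs near the mixer
for f in fs:
    c=proj(f,(500,15,33)); g=f["img"].max(2)
    print([int(x) for x in c])
    m=(g<55).astype(np.uint8); n,lab,st,cen=cv2.connectedComponentsWithStats(m)
    for i in range(1,n):
        if np.hypot(*(cen[i]-c))<45 and 8<st[i,4]<400: print(st[i],cen[i],atz(f,cen[i],31))
# pots marks
o=[[m for m in env.mark_of("pot1_center",f)] for f in fs]
ref=(563,296,50)
rs=[]
for f,L in zip(fs,o):
    b=min(L,key=lambda m:np.hypot(*(np.array(m["at"])-proj(f,ref)))); rs.append(ray(f,b["at"]))
print("pot1 tri",tri(rs))
D=(563,296,-0.26);M=(500,16,0.0)
cv=[]
for f,sc in zip(fs,(4,5)):
    im=cv2.resize(f["img"][:,:,::-1],None,fx=sc,fy=sc,interpolation=cv2.INTER_CUBIC)
    def line(p,ls,col):
        q=np.array([proj(f,w(p,l))*sc+sc/2-.5 for l in ls]).astype(int); cv2.polylines(im,[q],True,col,1)
    line(D,[(52,-34.5,178),(52,34.5,178)],(0,255,0))
    a=np.linspace(0,2*np.pi,24)
    for y in(-28,28): line(D,[(20*np.cos(t),y,50+20*np.sin(t)) for t in a],(0,255,255))
    line(M,[(-68,-22,24),(68,-22,24),(68,22,24),(-68,22,24)],(0,255,0))
    for x in(-49,-21,21,49): line(M,[(x-5,-18,28),(x+5,-18,28),(x+5,18,28),(x-5,18,28)],(0,0,255))
    line(M,[(67,-55,62),(67,55,62),(117,55,62),(117,-55,62)],(255,255,0))
    q=[proj(f,(a,b,c)) for a in(420,630) for b in(-50,335) for c in(0,)]
    x0,y0=(np.min(q,0)*sc).astype(int)
    for p,r in((D,(40,0,60)),(M,(10,0,30))):
        u,v=(proj(f,w(p,r))*sc).astype(int); cv.append(im[v-150:v+150,u-200:u+200])
cv2.imwrite("pics/ov.png",np.vstack([np.hstack(cv[:2]),np.hstack(cv[2:])]))
E
python3 m.py
```

```text
[252, 193]
[241 180  30  29 218] [256.83 192.8 ] [491.62  21.84  31.  ]
[225 203  30  17 226] [238.73 210.92] [564.44  14.69  31.  ]
[269, 211]
[254 174  21  11 132] [265.7  179.05] [598.65  27.76  31.  ]
[263 195  12   3  29] [268.07 195.83] [547.74  19.79  31.  ]
[264 204  12   3  34] [269.44 205.  ] [520.31  15.27  31.  ]
[265 218  12   3  32] [270.88 219.12] [478.55  10.37  31.  ]
[265 227  12   4  29] [270.45 228.72] [450.44  11.15  31.  ]
pot1 tri [570.15 302.07  58.38]
```

View pics/ov.png

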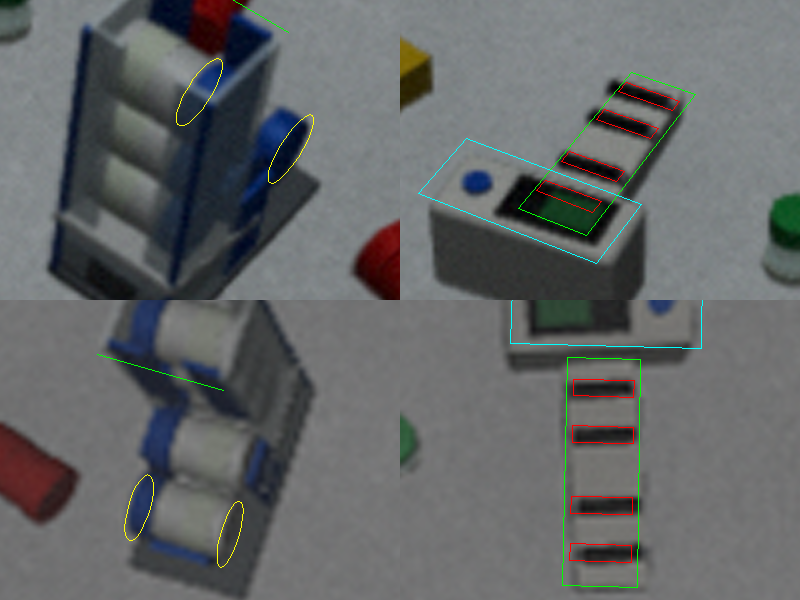

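The dispenser overlay is within about 4 mm and the mixer is slightly yawed. I'll do one refinement by fitting contrast.

```bash
cat > m2.py <<'E'
import re
src=open("m.py").read().split("# rollers")[0]; exec(src)
from scipy.optimize import differential_evolution as DE
from scipy.ndimage import map_coordinates as mc
def samp(f,P,ch): q=np.array([proj(f,p) for p in P]); return mc(ch,[q[:,1],q[:,0]],order=1,mode="nearest")
G=[f["img"].astype(float).mean(2) for f in fs]
ys=np.linspace(-16,16,5)
dark=[(x,y,33) for x in(-49,-21,21,49) for y in ys]
lite=[(x,y,24.5) for x in(-64,-33,0,6,-6,33,60) for y in np.linspace(-19,19,5)]
lite2=[(x,y,62) for x in(70,114) for y in np.linspace(-52,52,9)]; out=[(x,s*60,62) for x in (75,110) for s in(-1,1)]
def c(p,f,g): return samp(f,[w(p,l) for l in dark],g).mean()*2-samp(f,[w(p,l) for l in lite],g).mean()-samp(f,[w(p,l) for l in lite2],g).mean()
bd=[(485,515),(0,32),(-.2,.2)]
for k in((0,),(1,),(0,1)):
    r=DE(lambda p:sum(c(p,fs[i],G[i]) for i in k),bd,seed=1,maxiter=25,popsize=8);print("mixer",k,r.x,r.fun)
M=r.x
# pot1: whiteness on body, blueness (b-r) on the cap end, upper side
B=[f["img"][:,:,2].astype(float)-f["img"][:,:,0] for f in fs]
def cyl(y,a,rr=20): return [(rr*np.sin(t),yy,50+rr*np.cos(t)) for t in a for yy in y]
def d(p):
    t=0
    a=np.linspace(-1,.9,6)
    f,g,b=fs[1],G[1],B[1]
    body=samp(f,[w(p,l) for l in cyl(np.linspace(-26,10,6),a)],g)
    t-=body.mean()
    t+=samp(f,[w(p,l) for l in cyl((-32,),a)],g).mean()*.5
    t-=samp(f,[w(p,l) for l in cyl((20,25),a)],b).mean()-samp(f,[w(p,l) for l in cyl((33,),a)],b).mean()
    return t
r=DE(d,[(548,575),(284,308),(-.4,-.1)],seed=1,maxiter=25,popsize=8);print("disp top",r.x,r.fun)
D=np.array([559.5,294.5,-.26])
if __name__=="__main__":
    print("use",D,M); exec("cv=[]\n"+open("m.py").read().split("cv=[]")[1].replace("ov.png","ov2.png"))
E
python3 m2.py
```

```text
mixer (0,) [503.72  13.57   0.05] -161.20436674781064
mixer (1,) [499.7   13.63   0.1 ] -146.88323352490949
mixer (0, 1) [501.58  13.83   0.08] -278.1218638373174
disp top [566.75 294.38  -0.22] -120.7001246700975
use [559.5  294.5   -0.26] [501.58  13.83   0.08]
```

View pics/ov2.png

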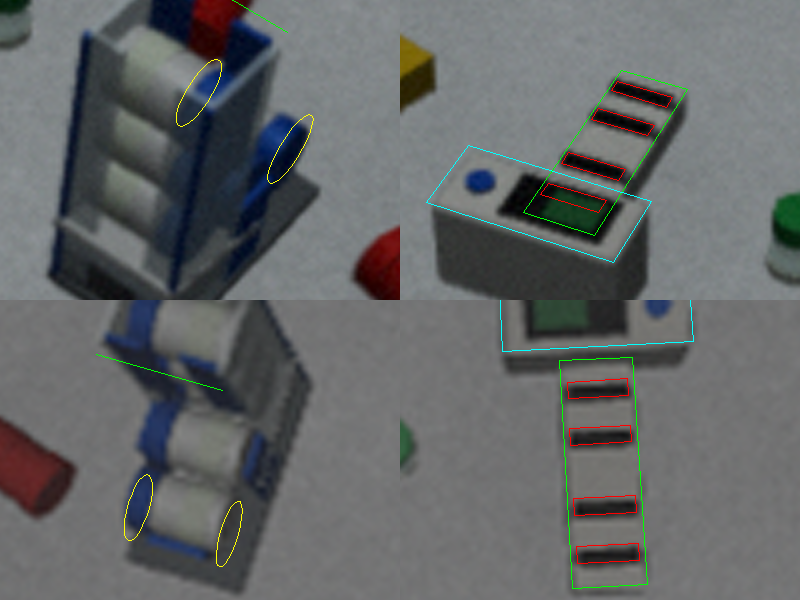

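The mixer fits well, with its origin at about (501,14) and yaw 0.06–0.08. The trough pot is at about (563,294.5) with yaw −0.25. Next I'll compute the approach.

```bash
cat > go.py <<'E'
import sys
from h import *
np.set_printoptions(precision=3,suppress=True)
def go(x,y,z,yaw):
    s=env.observe();r=R.from_quat(s["orientation"])
    Y=np.array([-np.sin(yaw),np.cos(yaw),0]);Z=np.array([0,0,-1.]);X=np.cross(Y,Z)
    t=R.from_matrix(np.c_[X,Y,Z]);p=np.array(s["position"])
    print("at",p,"clock",s["clock"],"w",s["width"],"F",np.array(s["wrist_force"]))
    print("shift now-frame",r.inv().apply(np.array([x,y,z])-p),"rot",(r.inv()*t).as_rotvec(),"| shift in target frame",t.inv().apply(np.array([x,y,z])-p))
if __name__=="__main__": go(*map(float,sys.argv[1:5]))
E
python3 go.py 563 294.5 231 -.25
```

```text
at [217.3   639.014 231.318] clock 1.2 w 85.38183270299665 F [-0.646  0.455 -0.093]
shift now-frame [-438.212 -214.869    0.317] rot [-0.    -0.    -0.078] | shift in target frame [-420.187 -248.277    0.318]
```

Request:
{"fn": "carry_out", "kwargs": {"motion": [[[-50, -24, 0], [0, 0, 0]], [[-50, -25, 0], [0, 0, 0]], [[-50, -24, 0], [0, 0, 0]], [[-50, -25, 0], [0, 0, 0]], [[-50, -24, 0], [0, 0, 0]], [[-50, -25, 0], [0, 0, 0]], [[-50, -24, 0], [0, 0, 0]], [[-50, -25, 0], [0, 0, -0.078]]], "grip": 85, "newtons": 30}}

```text
clock: 2.2
position: [534.0, 323.4, 231.5]
orientation: [0.124, 0.992, 0.0, 0.0]
wrist_force: [0.6, 0.9, 0.4]
width: 84.9
```

```bash
python3 go.py 563 294.5 120 -.25
```

```text
at [534.029 323.439 231.529] clock 2.2 w 84.92468358564301 F [0.551 0.861 0.377]
shift now-frame [-35.169 -20.974 111.529] rot [0.    0.    0.002] | shift in target frame [-35.23  -20.872 111.529]
```

Request:
{"fn": "carry_out", "kwargs": {"motion": [[[-35, -21, 0], [0, 0, 0]], [[0, 0, 55], [0, 0, 0]], [[0, 0, 55], [0, 0, 0]], [[0, 0, 0], [0, 0, 0]], [[0, 0, 0], [0, 0, 0]]]}}

```text
clock: 2.82
position: [562.5, 296.2, 123.3]
orientation: [0.125, 0.992, 0.001, 0.001]
wrist_force: [-0.1, 0.3, 0.8]
width: 85.4
```

```bash
python3 go.py 563 294.5 27 -.25
python3 - <<'E'
from h import *
cs=[]
for n,sc in(("scene",5),("top",6)):
    f=env.grab_frame(n);u,v=proj(f,(563,294,90)).astype(int)
    cs.append(cv2.resize(f["img"][v-45:v+45,u-40:u+40,::-1],(400,450),interpolation=cv2.INTER_CUBIC))
cv2.imwrite("pics/a.png",np.hstack(cs))
E
```

```text
at [562.536 296.157 123.274] clock 2.825 w 85.39647961548513 F [-0.09   0.344  0.776]
shift now-frame [-0.743 -1.605 96.273] rot [0.001 0.001 0.   ] | shift in target frame [-0.859 -1.491 96.274]
```

View pics/a.png

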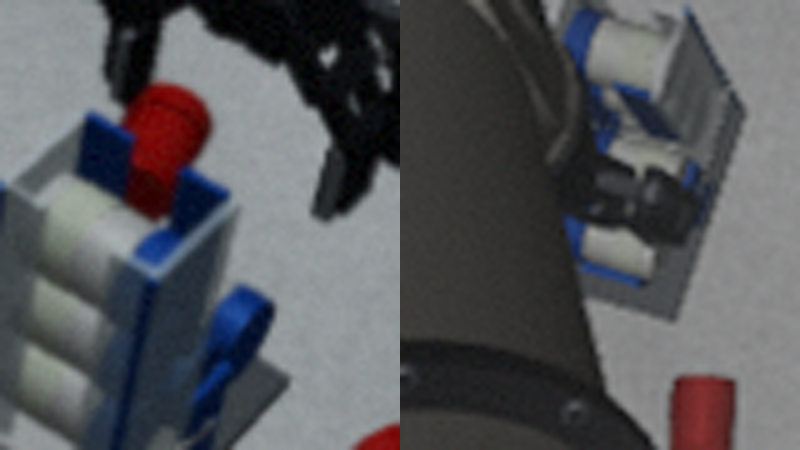

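The open fingers straddle the trough pot, clear of the chute. I'll lower in two stages and watch the force.

Request:
{"fn": "carry_out", "kwargs": {"motion": [[[-1, -1, 25], [0, 0, 0]], [[0, 0, 25], [0, 0, 0]], [[0, 0, 15], [0, 0, 0]], [[0, 0, 15], [0, 0, 0]], [[0, 0, 8], [0, 0, 0]], [[0, 0, 6], [0, 0, 0]], [[0, 0, 0], [0, 0, 0]]]}}

```text
clock: 3.8
position: [562.3, 294.4, 27.2]
orientation: [0.125, 0.992, -0.0, -0.0]
wrist_force: [-0.7, 0.7, 0.7]
width: 85.2
```

Request:
{"fn": "carry_out", "kwargs": {"motion": [[[0, 0, 0], [0, 0, 0]], [[0, 0, 0], [0, 0, 0]], [[0, 0, 0], [0, 0, 0]], [[0, 0, 0], [0, 0, 0]], [[0, 0, 0], [0, 0, 0]], [[0, 0, 0], [0, 0, 0]]], "grip": 40, "newtons": 30}}

```text
clock: 4.55
position: [562.6, 294.6, 27.8]
orientation: [0.125, 0.992, 0.0, 0.0]
wrist_force: [-1.3, -0.1, 6.2]
width: 55.8
```

Request:
{"fn": "carry_out", "kwargs": {"motion": [[[0, 0, -10], [0, 0, 0]], [[0, 0, -20], [0, 0, 0]], [[0, 0, -30], [0, 0, 0]], [[0, 0, -40], [0, 0, 0]], [[0, 0, 0], [0, 0, 0]]]}}

```text
clock: 5.18
position: [564.2, 295.4, 131.9]
orientation: [0.125, 0.992, 0.002, 0.002]
wrist_force: [-0.2, 0.7, -1.0]
width: 55.7
```

```bash
python3 go.py 536 16 128 .065
python3 - <<'E'
from h import *
f=env.grab_frame("scene");print(len([1]))
for m in env.mark_of("pot1_center",f): print(m["p"],m["at"],proj(f,(563,294,151)),proj(f,(563,294,50)))
save(f,"lift",(250,120,450,320),3)
E
```

```text
at [564.175 295.355 131.882] clock 5.175 w 55.72673602528612 F [-0.192  0.689 -0.967]
shift now-frame [ -41.838 -277.651    2.749] rot [ 0.004  0.005 -0.315] | shift in target frame [  46.261 -276.935    3.882]
1
0.96 [402.7, 292.2] [366.97791029 213.80180681] [358.89800033 249.36904392]
0.78 [365.0, 212.4] [366.97791029 213.80180681] [358.89800033 249.36904392]
0.68 [348.6, 218.2] [366.97791029 213.80180681] [358.89800033 249.36904392]
```

View pics/lift.png

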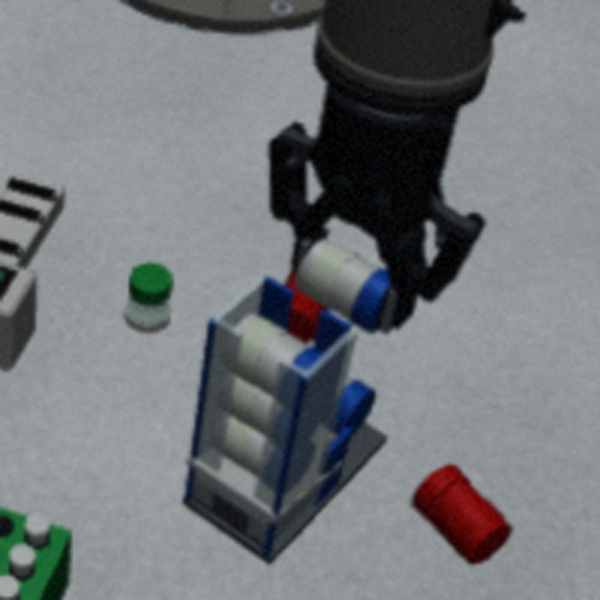

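The first pot is held firmly and the second has rolled down into the trough. I'll slide clear of the chute along the jaw axis, then turn.

Request:
{"fn": "carry_out", "kwargs": {"motion": [[[0, -50, 0], [0, 0, 0]], [[0, -55, 0], [0, 0, 0]], [[0, -55, 0], [0, 0, 0]], [[0, -55, 0], [0, 0, 0]], [[0, -55, 0], [0, 0, -0.15]], [[0, 0, 0], [0, 0, -0.16]], [[0, 0, 0], [0, 0, 0]]]}}

```text
clock: 6.15
position: [495.2, 32.4, 127.1]
orientation: [-0.029, 1.0, 0.0, -0.0]
wrist_force: [0.1, 0.3, -0.8]
width: 55.9
```

```bash
python3 go.py 536 16 90 .065
```

```text
at [495.241  32.381 127.093] clock 6.15 w 55.85629206753108 F [ 0.146  0.274 -0.827]
shift now-frame [-39.759 -18.735  37.064] rot [ 0.    -0.001 -0.007] | shift in target frame [-39.609 -18.994  37.093]
```

Request:
{"fn": "carry_out", "kwargs": {"motion": [[[-40, -19, 0], [0, 0, 0]], [[0, 0, 35], [0, 0, 0]], [[0, 0, 0], [0, 0, 0]], [[0, 0, 0], [0, 0, 0]]]}}

```text
clock: 6.65
position: [536.5, 16.8, 92.8]
orientation: [-0.03, 1.0, -0.0, -0.0]
wrist_force: [-0.4, 0.1, 0.4]
width: 55.7
```

```bash
python3 go.py 536 16 27 .065;  python3 - <<'E'
from h import *
f=env.grab_frame("scene")
for m in env.mark_of("pot1_center",f): print(m["p"],m["at"],proj(f,(536,16,115)))
save(f,"mix",(200,130,330,230),5)
E
```

```text
at [536.515  16.802  92.793] clock 6.65 w 55.72212067158489 F [-0.44   0.08   0.362]
shift now-frame [ 0.526 -0.764 65.793] rot [-0.    -0.001 -0.006] | shift in target frame [ 0.566 -0.767 65.793]
0.88 [242.8, 179.1] [245.11767736 175.08085443]
0.81 [404.1, 292.0] [245.11767736 175.08085443]
0.57 [348.2, 220.2] [245.11767736 175.08085443]
```

View pics/mix.png

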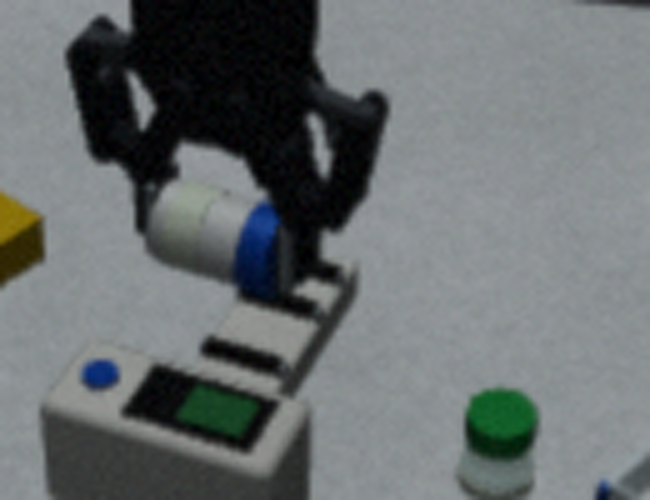

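Request:
{"fn": "carry_out", "kwargs": {"motion": [[[1, -1, 25], [0, 0, 0]], [[0, 0, 20], [0, 0, 0]], [[0, 0, 7], [0, 0, 0]], [[0, 0, 4], [0, 0, 0]], [[0, 0, 3], [0, 0, 0]], [[0, 0, 2], [0, 0, 0]], [[0, 0, 0], [0, 0, 0]]]}}

```text
clock: 7.62
position: [535.8, 15.2, 31.4]
orientation: [-0.03, 1.0, -0.0, 0.0]
wrist_force: [1.1, 0.1, 0.2]
width: 55.2
```

Request:
{"fn": "carry_out", "kwargs": {"motion": [[[0, 0, 2], [0, 0, 0]], [[0, 0, 2], [0, 0, 0]], [[0, 0, 0], [0, 0, 0]], [[0, 0, 0], [0, 0, 0]]]}}

```text
clock: 8.12
position: [536.1, 15.1, 28.4]
orientation: [-0.03, 1.0, 0.0, 0.0]
wrist_force: [-8.4, -1.0, 26.5]
width: 55.7
```

Run:
```python
from h import *
cs=[]
for n in("scene","top"):
    f=env.grab_frame(n);e=proj(f,(536,16,49));u,v=e.astype(int)
    for m in env.mark_of("pot1_center",f):
        if np.hypot(*(np.array(m["at"])-e))<25: print(n,m["p"],m["at"],e,atz(f,m["at"],49))
    cs.append(cv2.resize(f["img"][v-45:v+45,u-40:u+40,::-1],(400,450),interpolation=cv2.INTER_CUBIC))
cv2.imwrite("pics/b.png",np.hstack(cs))
```

```text
scene 0.71 [245.4, 199.8] [245.34801315 197.61909476] [542.25991445  19.60106019  49.        ]
```

View pics/b.png

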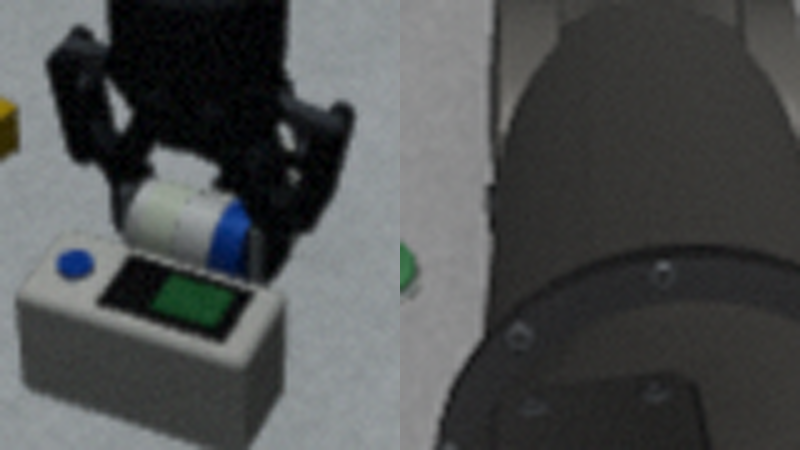

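The pot is on the rollers, and the negative Fx means it sits slightly toward +x. I'll ease it back and release.

Request:
{"fn": "carry_out", "kwargs": {"motion": [[[2, 0, -1], [0, 0, 0]], [[1, 0, 0], [0, 0, 0]], [[0, 0, 0], [0, 0, 0]]]}}

```text
clock: 8.7
position: [532.6, 15.0, 28.2]
orientation: [-0.03, 1.0, -0.0, -0.0]
wrist_force: [0.4, 0.1, 0.7]
width: 55.7
```

Request:
{"fn": "carry_out", "kwargs": {"motion": [[[0, 0, 0], [0, 0, 0]], [[0, 0, 0], [0, 0, 0]], [[0, 0, 0], [0, 0, 0]], [[0, 0, 0], [0, 0, 0]], [[0, 0, 0], [0, 0, 0]]], "grip": 85}}

```text
clock: 9.32
position: [532.7, 15.0, 28.3]
orientation: [-0.03, 1.0, -0.0, -0.0]
wrist_force: [-0.1, -0.3, -0.1]
width: 85.0
```

Request:
{"fn": "carry_out", "kwargs": {"motion": [[[0, 0, -15], [0, 0, 0]], [[0, 0, -30], [0, 0, 0]], [[0, 0, -50], [0, 0, 0]], [[0, 55, 0], [0, 0, 0]], [[0, 55, 0], [0, 0, 0]], [[0, 55, 0], [0, 0, 0.15]], [[0, 0, 0], [0, 0, 0.16]], [[0, 0, 0], [0, 0, 0]]]}}

```text
clock: 10.32
position: [522.7, 180.1, 124.1]
orientation: [0.124, 0.992, -0.0, 0.0]
wrist_force: [0.2, -0.7, 0.5]
width: 85.0
```

```bash
python3 go.py 562.5 294.5 125 -.25;  python3 - <<'E'
from h import *
cs=[]
for n in("scene","top"):
    f=env.grab_frame(n);e=proj(f,(536,16,49));u,v=e.astype(int)
    for q in((536,16,49),(563,294,50)):
      e=proj(f,q)
      for m in env.mark_of("pot1_center",f):
        if np.hypot(*(np.array(m["at"])-e))<15: print(n,m["p"],m["at"],e,atz(f,m["at"],49))
    cs.append(cv2.resize(f["img"][v-35:v+55,u-40:u+40,::-1],(400,450),interpolation=cv2.INTER_CUBIC))
cv2.imwrite("pics/c.png",np.hstack(cs))
E
```

```text
at [522.73  180.142 124.084] clock 10.325 w 84.99795361895693 F [ 0.233 -0.668  0.454]
shift now-frame [-10.472 120.623  -0.904] rot [0.    0.    0.002] | shift in target frame [-10.241 120.643  -0.916]
scene 0.95 [246.1, 197.4] [245.34801315 197.61909476] [534.5547821   17.13321568  49.        ]
top 0.79 [266.0, 199.0] [269.50593668 198.6070047 ] [534.59482214  26.14758671  49.        ]
```

View pics/c.png

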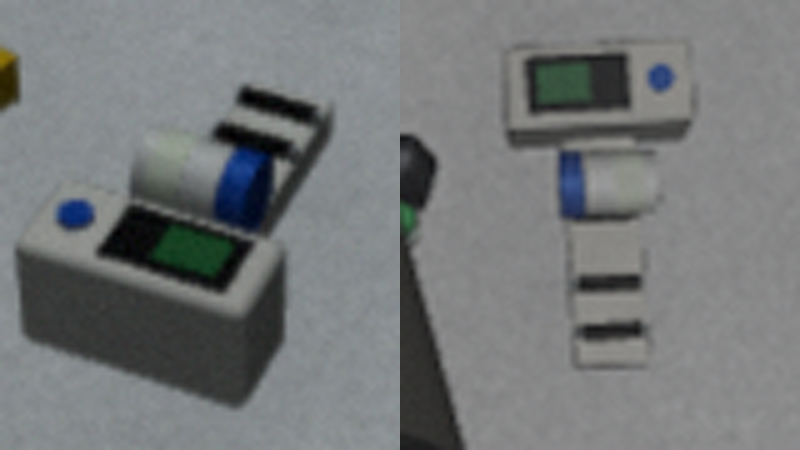

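The first pot lies centred on the far station (top view crop: pot 558–658 px against deck 568–645). Now the second pot, grasped about 2 mm further in +x.

Request:
{"fn": "carry_out", "kwargs": {"motion": [[[-11, 50, 0], [0, 0, 0]], [[-1, 50, 0], [0, 0, 0]], [[0, 20, 0], [0, 0, 0]], [[0, 0, 0], [0, 0, 0]], [[0, 0, 0], [0, 0, 0]]], "grip": 85}}

```text
clock: 11.25
position: [564.1, 291.3, 123.2]
orientation: [0.125, 0.992, -0.0, -0.0]
wrist_force: [-0.1, -0.1, 0.2]
width: 85.1
```

```bash
python3 go.py 564.5 294.5 27 -.25
```

```text
at [564.083 291.299 123.199] clock 11.25 w 85.09209074523937 F [-0.056 -0.15   0.158]
shift now-frame [ 0.376  3.298 96.196] rot [-0.001 -0.    -0.001] | shift in target frame [ 0.388  3.205 96.199]
```

Request:
{"fn": "carry_out", "kwargs": {"motion": [[[0, 3, 25], [0, 0, 0]], [[0, 0, 25], [0, 0, 0]], [[0, 0, 15], [0, 0, 0]], [[0, 0, 15], [0, 0, 0]], [[0, 0, 8], [0, 0, 0]], [[0, 0, 7], [0, 0, 0]], [[0, 0, 0], [0, 0, 0]]]}}

```text
clock: 12.12
position: [564.8, 295.9, 28.1]
orientation: [0.125, 0.992, -0.0, -0.0]
wrist_force: [-0.1, -0.0, 1.1]
width: 84.9
```

Request:
{"fn": "carry_out", "kwargs": {"motion": [[[0, 0, 0], [0, 0, 0]], [[0, 0, 0], [0, 0, 0]], [[0, 0, 0], [0, 0, 0]], [[0, 0, 0], [0, 0, 0]], [[0, 0, 0], [0, 0, 0]], [[0, 0, 0], [0, 0, 0]]], "grip": 40, "newtons": 30}}

```text
clock: 12.88
position: [565.1, 296.1, 28.8]
orientation: [0.125, 0.992, 0.0, 0.0]
wrist_force: [-0.8, -1.4, 6.2]
width: 55.8
```

Request:
{"fn": "carry_out", "kwargs": {"motion": [[[0, 0, -10], [0, 0, 0]], [[0, 0, -20], [0, 0, 0]], [[0, 0, -30], [0, 0, 0]], [[0, 0, -40], [0, 0, 0]], [[0, 0, -20], [0, 0, 0]], [[0, -40, 0], [0, 0, 0]], [[0, -50, 0], [0, 0, 0]]]}}

```text
clock: 13.75
position: [542.2, 208.5, 148.8]
orientation: [0.124, 0.992, 0.0, 0.0]
wrist_force: [2.3, -1.3, -0.2]
width: 55.7
```

Request:
{"fn": "carry_out", "kwargs": {"motion": [[[0, -50, 0], [0, 0, 0]], [[0, -50, 0], [0, 0, 0]], [[0, -50, 0], [0, 0, 0]], [[0, -35, 0], [0, 0, -0.15]], [[0, 0, 0], [0, 0, -0.16]], [[0, 0, 0], [0, 0, 0]]]}}

```text
clock: 14.5
position: [496.8, 29.2, 148.7]
orientation: [-0.029, 1.0, 0.0, 0.0]
wrist_force: [-1.0, 0.1, -1.4]
width: 55.7
```

```bash
python3 go.py 465.5 11.5 80 .065
```

```text
at [496.827  29.168 148.734] clock 14.5 w 55.715483637350765 F [-0.951  0.139 -1.412]
shift now-frame [ 32.333 -15.824  68.718] rot [ 0.     0.    -0.006] | shift in target frame [ 32.408 -15.596  68.734]
```

Request:
{"fn": "carry_out", "kwargs": {"motion": [[[32, -16, 0], [0, 0, 0]], [[0, 0, 40], [0, 0, 0]], [[0, 0, 35], [0, 0, 0]], [[0, 0, 20], [0, 0, 0]], [[0, 0, 15], [0, 0, 0]], [[0, 0, 6], [0, 0, 0]], [[0, 0, 2], [0, 0, 0]], [[0, 0, 0], [0, 0, 0]]]}}

```text
clock: 15.5
position: [466.2, 11.6, 30.8]
orientation: [-0.03, 1.0, 0.0, 0.0]
wrist_force: [-0.5, -0.1, -0.1]
width: 55.9
```

```bash
python3 go.py 465.5 11.5 28.5 .065
```

```text
at [466.215  11.643  30.757] clock 15.5 w 55.94908951195231 F [-0.494 -0.12  -0.102]
shift now-frame [ 0.724 -0.1    2.257] rot [ 0.     0.001 -0.005] | shift in target frame [ 0.723 -0.096  2.257]
```

Request:
{"fn": "carry_out", "kwargs": {"motion": [[[0, 0, 2], [0, 0, 0]], [[0, 0, 0], [0, 0, 0]], [[0, 0, 0], [0, 0, 0]]]}}

```text
clock: 15.88
position: [466.4, 11.6, 29.1]
orientation: [-0.03, 1.0, 0.0, 0.001]
wrist_force: [-2.8, -0.9, 13.1]
width: 55.4
```

Contact is light and nearly centred, so I'll release, retreat and check.

Request:
{"fn": "carry_out", "kwargs": {"motion": [[[1, 0, 0], [0, 0, 0]], [[0, 0, 0], [0, 0, 0]], [[0, 0, 0], [0, 0, 0]], [[0, 0, 0], [0, 0, 0]], [[0, 0, 0], [0, 0, 0]], [[0, 0, 0], [0, 0, 0]]], "grip": 85}}

```text
clock: 16.62
position: [464.9, 11.5, 28.3]
orientation: [-0.03, 1.0, -0.0, -0.0]
wrist_force: [-0.6, -0.5, 0.1]
width: 84.7
```

Request:
{"fn": "carry_out", "kwargs": {"motion": [[[0, 0, -15], [0, 0, 0]], [[0, 0, -30], [0, 0, 0]], [[0, 0, -50], [0, 0, 0]], [[0, 0, -50], [0, 0, 0]], [[0, 55, 0], [0, 0, 0]], [[0, 55, 0], [0, 0, 0]], [[0, 55, 0], [0, 0, 0]], [[0, 0, 0], [0, 0, 0]]]}}

```text
clock: 17.62
position: [454.4, 180.1, 174.3]
orientation: [-0.033, 0.999, 0.001, 0.0]
wrist_force: [-0.2, -0.6, 0.2]
width: 85.2
```

Run:
```python
from h import *
cs=[]
print(env.observe()["position"],env.observe()["width"])
for n in("scene","top"):
    f=env.grab_frame(n);u,v=proj(f,(500,14,49)).astype(int)
    for q in((536,16,49),(466,11.5,49)):
      e=proj(f,q)
      for m in env.mark_of("pot1_center",f):
        if np.hypot(*(np.array(m["at"])-e))<12: print(n,m["p"],m["at"],e,atz(f,m["at"],49))
    cs.append(cv2.resize(f["img"][v-45:v+45,u-40:u+40,::-1],(400,450),interpolation=cv2.INTER_CUBIC))
cv2.imwrite("pics/d.png",np.hstack(cs))
```

```text
[454.37218529 180.14604855 174.31474128] 85.16781948258541
scene 0.81 [243.9, 197.3] [245.34801315 197.61909476] [536.62571447  12.62204934  49.        ]
top 0.66 [267.9, 199.0] [269.50593668 198.6070047 ] [534.72727386  20.63753225  49.        ]
```

View pics/d.png

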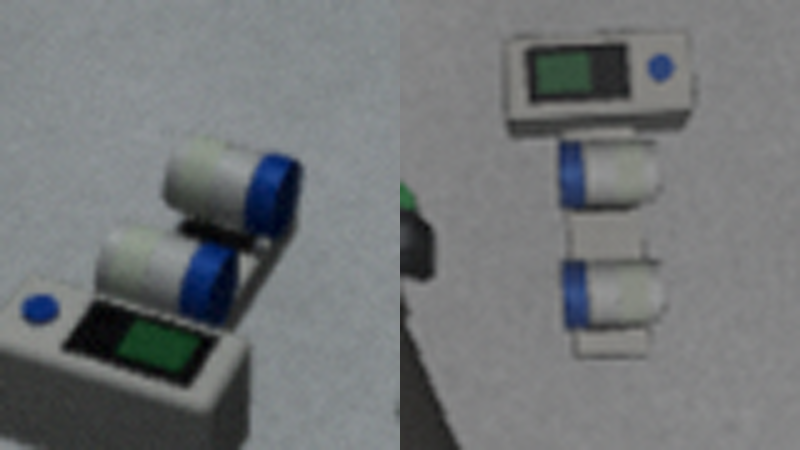

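```bash
python3 -c "
from rig import env
print(env.hand_in())"
```

```text
the job is handed in; nothing more can be done
None
```

I took both blue-capped pots from the blue magazine's trough, laid one on each station of the mixer and let go of both. The job was handed in at about 18 s on the robot clock.

- **Last pictures:** both views show the pots lying along the rollers, centred across the deck and about 68 mm apart (70 mm nominal). The gripper was open and well clear of everything.
- **Forces:** contact on the rollers was about 27 N for the first pot and 13 N for the second. Both fell to about zero after release.
- **What did not confirm or agree:**
  - In the final check the detector reported only the first pot, at x ≈ 535–537 mm against a station estimate of 536 mm. I judged the second pot by eye and by the pot spacing.
  - The two cameras put the first pot's y at 13 and 21 mm, against an expected 16 mm. That is within the scatter of the earlier readings, and the picture shows it centred.

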